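# Load and close the spoon mould

### The arm

A 6-joint arm with a two-finger parallel gripper is mounted at the origin on the work surface. World frame = base frame: x ahead of the robot, y to its left, z up, the work surface at z = 0. Lengths are in mm, angles in rad, forces in N, time in s.
With the tool pointing down it reaches from about 300 to 775 mm from the base axis. Payload 14.6 kg.
Tool frame: the origin (TCP) lies between the finger pads; the fingertips stand 19 mm ahead of it and the grasp point (between the pads) is the TCP; z points along the fingers, y is the line along which they close (so a half turn about z gives the same grasp; the last joint's range is limited). The gripper opens to 94 mm and grips with 3 to 60 N. Pads are 16 mm wide; open, the fingers measure 119 mm over their backs; the gripper's body (75 mm by 177 mm) begins 78 mm behind the grasp point.
Start: joints at [-1.308, 0.3, 1.521, -0, 1.321, -0.067], TCP at [178.112, -520.351, 224.446] pointing down, gripper open.
Joint ranges: [-3.03, 3.03], [-0.79, 2.21], [0.23, 2.52], [-1.04, 4.18], [0, 3.07], [-2.55, 2.55]. Speed limits (rad/s): [2.22, 2.22, 2.57, 3.14, 3.14, 3.14].

### API

Orientations are given as [roll, pitch, yaw] about the fixed x, y, z axes, in that order (R = Rz(yaw) Ry(pitch) Rx(roll)).
In Python, from cell import monitor, imaging, job, find_in, trace gives the robot as it stands. The module is installed in compiled form; this text tells all that it offers.
- The arm moves only by the tool arm_command, never from a script. Its argument "steps" is a list of rows, each a list of 5 numbers: the opening, from 0 (shut) to 1 (fully open), then the shift along the tool's x, y, z in mm, then the turn about the tool's z in degrees. In form: [[gripper, dx, dy, dz, turn], ...]. A call has 1 to 20 rows; each row is the pose to reach, as a shift and turn from the pose commanded when the call began, along the tool's axes at that moment; what a row does not reach only later rows make up. A row lasts 1/8 s, in which the tool goes at most 62.5 mm and 10.7 degrees, less where a joint would pass 70% of its speed; a pose out of reach is approached as far as the arm can. A call with a gripper value outside its range is refused whole. The fingers move at their own pace and stop on an object; "force" is the grip in N (left out, the last holds). Time passes only in rows, so rows that repeat a pose let the fingers close. It gives the time, the measured TCP pose, the force, the opening and the grip force at its end, in the units of the state.
- monitor.read_state(): the state, without advancing time (a new reading comes with each control period).
- imaging.camera(name): name is "side" or "top"; returns a dict with "img" (400x640x3 uint8, red, green, blue), "mtx" (3x3 intrinsics, pixels), "view" (4x4, takes a point from world to camera coordinates). Camera axes: x right, y down, z forward; pixel columns grow to the right and rows downward; lengths in mm; the calibration is good to about 2 mm. A picture is of the moment at which its call begins. There is no depth.
- job.sign_off(): hands the job in; it is judged then, once.
Trained networks look in a picture, given as the dict that the camera call returned (one of the last four; its "shot" number tells which), for a name from the list of things; names that differ only in an ending like _2 or _b are one class to them, and where a whole thing is asked for, a point or a joint stands for the part that bears it (a point fixed in the world has none). Each returns a list of dicts, best first, with "p" (0 to 1); they miss things now and then, are a little off and sometimes report something else, mostly with a low value. They report only what shows in the picture. A call takes as long as a camera call. They do not tell look-alikes from the thing itself.
- find_in(picture, target): "rect" ([centre column, centre row, width, height] in pixels, round what is visible of it).
- trace(picture, target): "region" (400x640 bool, what is visible of it) and "rect" ([centre column, centre row, width, height] in pixels, round what is visible of it).
The state is a dict: "clock": time; "joints": joint angles; "qd": joint speeds; "effort": joint torques, N m; "eef_pos": TCP position; "eef_rot": TCP orientation; "wrist_force": force on the tool from outside, world axes, zero at the start; "moment": the same for the moment, N m; "finger_gap": finger opening in mm; "finger_force": force on a finger pad.
Only numpy, scipy, OpenCV 4.12 (cv2) and the standard library are available. Lean on these libraries where they do the work, as an engineer would, in place of code of your own. Each camera call takes 0.05 s, during which the arm holds its last target. There are 200 camera calls.

### The job

Lay the spoon blank (the one with the rounded head) flat in the recess of the lower mould half, its head in the wide end. Then take the upper mould half from its sloping rest and lower it over the two pins, without dropping it, until it sits flush all round, and let go. Leave everything else on the bench where it is.

Things in the scene. Friction and masses are not known exactly. Their poses are not given: they have to be found in the camera images.
- lower_half: Lower mould half: fixed wooden block 190 x 116 x 36 mm. Origin: centre of its underside; x along its length, z up. The top face is 36 mm above the origin and has a recess for the blank, a finger notch across it and two upright steel pins.
- recess_floor (a point): Centre of the recess floor, 22 mm above the block's underside, axes as the block's. The recess is 14 mm deep and runs along x from -84 to +84 mm; it is 24 mm wide at negative x, 44 mm wide at positive x (the head's end). The finger notch, x = -24 to +24 mm, equally deep, runs right across the block in y.
- pin_thin (a point): Tip of the thin pin: 10 mm diameter, at x = -68, y = +40 mm of the block, 25 mm tall above its top face (tip 61 mm above the underside), tapered over the last 6 mm.
- pin_thick (a point): Tip of the thick pin: 16 mm diameter, at x = +68, y = -40 mm of the block, 25 mm tall above its top face, tapered over the last 6 mm.
- spoon_blank_mid (a point): Spoon blank, loose: pale flat wood, 160 mm long, 12 mm thick; handle 16 mm wide (x = -80 to +30 mm) and, at +x, a rounded head 36 mm wide (x = 30 to 80 mm). Lies flat on the bench at some yaw. The point is half-way along (in the handle) and half-way up, 6 mm above its underside; x runs towards the head, z up. 35 g.
- upper_grip (a point): Upper mould half, loose: plate 190 x 116 x 14 mm with a grip bar on top (80 mm along x, 24 wide, 44 high). The point is the centre of the bar, 36 mm above the plate's underside; x along the plate, z out of its top. Lies on the sloping rest, z leaning 35 degrees towards the robot, +x end uppermost. About 0.3 kg. Closed, its axes agree with the lower half's.
- hole_thin (a point): Small through hole of the upper half, 12 mm, for the thin pin: centre on the plate's underside, at x = -68, y = +40 mm from the plate's centre.
- hole_thick (a point): Large through hole of the upper half, 18 mm, for the thick pin: centre on the plate's underside, at x = +68, y = -40 mm from the plate's centre.
- rest_face (a point): Fixed sloping wooden rest: board 215 x 130 mm, inclined 35 degrees, low edge towards the robot with a stop lip 10 mm high, top edge about 150 mm above the bench. The point is the centre of the board's face, 90 mm above the bench; axes level (x horizontal, uphill; z up).
- strip_blank_mid (a point): Bystander: straight pale strip blank, 150 x 18 x 12 mm, no head, lying flat (not wanted here). The point is half-way up.
- spatula_blank_mid (a point): Bystander: pale spatula blank, 140 x 50 x 12 mm, with a big square-cornered head, lying flat (not wanted here). The point is half-way up.
- sanding_block_mid (a point): Bystander: cork sanding block, 75 x 40 x 28 mm. The point is half-way up.
- finished_spoon_mid (a point): Bystander: dark finished spoon, 170 mm long, lying flat. The point is on it, about 6 mm above the bench.
- lacquer_can_mid (a point): Bystander: plain steel can, 72 mm across, 95 mm tall. The point is half-way up.
- bowl_mid (a point): Bystander: dark wooden bowl, 120 mm across, 55 mm tall. The point is half-way up.
- flat_brush_mid (a point): Bystander: flat brush, 190 mm long, lying flat. The point is on it, about 6 mm above the bench.
Mind the look-alikes: they are no part of the job. What is shaped like the part that bears spoon_blank_mid but pink is not meant. Leave any green look-alike of the part that bears upper_grip alone.

How it is judged (in metres and radians):
On the way, in this order (a step that is already met when the one before it is completed fails the run):
1. the spoon blank lies flat in the recess of the lower half, let go (x of spoon_blank_mid in the frame of lower_half between -0.008 and 0.008 m and y of spoon_blank_mid in the frame of lower_half between -0.006 and 0.006 m and z of spoon_blank_mid in the frame of lower_half between 0.0255 and 0.0305 m and angle between the x axis of spoon_blank_mid and the x axis of lower_half, either way round below 0.1 rad and angle between spoon_blank_mid's own z axis and vertical below 0.06 rad and contact force between the fingers and spoon_blank below 0.1 N), for 0.2 s.
2. the upper half sits flush on the lower half, over both pins (horizontal distance between upper_grip and lower_half below 0.003 m and angle between the x axis of upper_grip and the x axis of lower_half, either way round below 0.03 rad and angle between upper_grip's own z axis and vertical below 0.02 rad and z of upper_grip in the frame of lower_half between 0.07 and 0.074 m), for 0.2 s.
At the end, for the whole second after the job is handed in: The blank lies flat on the recess floor, head in the wide end (within 8 mm along, 6 mm across, 0.1 rad); the upper half sits over both pins, its underside within 2 mm of the lower half's top, level within 0.02 rad, within 3 mm sideways and 0.03 rad in yaw; both at rest (all of step 2 and x of spoon_blank_mid in the frame of lower_half between -0.008 and 0.008 m and y of spoon_blank_mid in the frame of lower_half between -0.006 and 0.006 m and z of spoon_blank_mid in the frame of lower_half between 0.0255 and 0.0305 m and angle between the x axis of spoon_blank_mid and the x axis of lower_half, either way round below 0.1 rad and angle between spoon_blank_mid's own z axis and vertical below 0.06 rad and linear speed of each of upper_half, spoon_blank below 0.01 m/s); the robot touches nothing.
It fails at once if one of the bystanders on the bench is moved by more than 30 mm (distance of any of strip_blank_mid, spatula_blank_mid, sanding_block_mid, finished_spoon_mid, lacquer_can_mid, bowl_mid, flat_brush_mid from where it was at the start of the episode above 0.03 m).
It fails at once if the upper half is dropped onto the lower half (faster than 0.35 m/s in its last 30 mm) (horizontal distance between upper_grip and lower_half below 0.04 m and z of upper_grip in the frame of lower_half below 0.102 m and linear speed of upper_half above 0.35 m/s).
It also fails if it takes over 64 s, if anything falls off the work surface, if the arm or the gripper's body presses on something with over 40 N, if the wrist force passes 120 N, or if a joint passes its speed limit or range.

## Working session

There is one attempt and no reset: what is moved stays moved. The work goes in short steps, Python scripts to look and compute and a tool call to move; the robot and the scene stay as the last step left them, time stands still between calls to the robot, and variables do not carry over. Pictures are saved under pics/ and viewed, at most 10 in all, crops included, and the job is handed in when it is done.

Besides the shell and the picture viewer there is one more tool, called after "Call:" by a JSON object that holds its "api" and its "payload". arm_command: Moves the arm, as the interface text tells. Its arguments: {"type":"object","properties":{"steps":{"type":"array","items":{"type":"array","items":{"type":"number"}}},"force":{"type":"number"}},"required":["steps"]}

```bash
mkdir -p pics; python3 - <<'E'
from cell import monitor, imaging
import cv2,pickle
s=monitor.read_state();print(s)
for n in("top","side"):
    d=imaging.camera(n);cv2.imwrite(f"pics/{n}0.png",d["img"][:,:,::-1]);pickle.dump(d,open(f"{n}0.pkl","wb"));print(n,d["mtx"].tolist(),d["view"].round(4).tolist())
E
```

```text
{'clock': 0.0, 'joints': array([-1.30761412e+00,  3.00444733e-01,  1.52155969e+00,  2.85292978e-05,
        1.32068907e+00, -6.65884273e-02]), 'qd': array([-0.00082756,  0.00076011, -0.00137414,  0.0003201 ,  0.00147784,
        0.00119418]), 'effort': array([ 7.35104804e-04, -5.31811559e+01, -3.52730942e+01,  7.08737341e-02,
        2.43776949e-02, -7.97226971e-05]), 'eef_pos': array([ 178.05432767, -520.13872841,  223.90982617]), 'eef_rot': array([-3.14049608e+00, -1.00822101e-04,  3.29763499e-01]), 'wrist_force': array([-0.40098667, -0.40987512,  0.73231438]), 'moment': array([ 0.00882635, -0.02772528,  0.00903357]), 'finger_force': 0.0, 'finger_gap': 94.51889953029794}
top [[391.3008834067128, 0.0, 322.5571343814542], [0.0, 391.3008834067128, 198.63855692096175], [0.0, 0.0, 1.0]] [[0.0251, -0.9997, -0.0051, -24.9085], [-0.9936, -0.0244, -0.1103, 564.5883], [0.1101, 0.0078, -0.9939, 1316.019], [0.0, 0.0, 0.0, 1.0]]
side [[488.1361379301172, 0.0, 321.54516574713665], [0.0, 488.1361379301172, 205.48337539276318], [0.0, 0.0, 1.0]] [[-0.9893, -0.1457, 0.011, 569.1067], [-0.0905, 0.5515, -0.8293, 145.9465], [0.1148, -0.8214, -0.5588, 1377.655], [0.0, 0.0, 0.0, 1.0]]
```

View pics/top0.png

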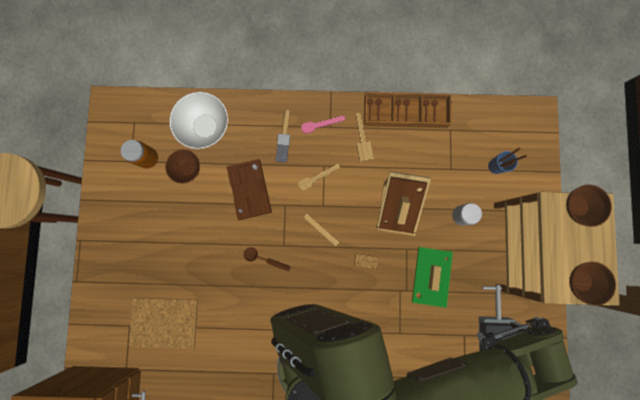

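View pics/side0.png

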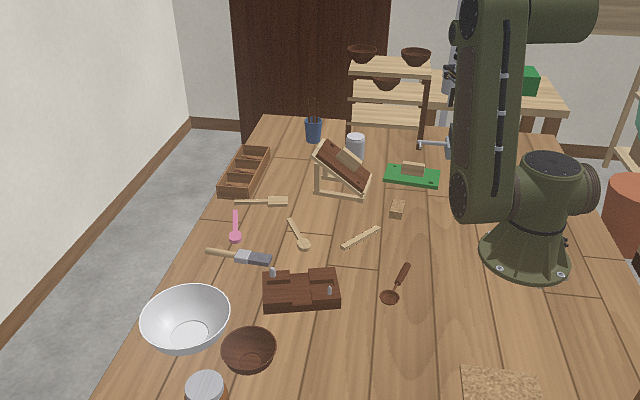

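Top view: the lower half is near (249,190) and the spoon blank near (319,178), with its head at about (305,184). The upper half is on the rest near (404,204). The pink spoon at (322,124) and the green plate at (432,276) are decoys. Next I trace, fit models and look at a zoomed crop.

```bash
cat > h.py <<'E'
import numpy as np,cv2
from scipy.optimize import minimize
from scipy.spatial.transform import Rotation as Rn
def box(x0,x1,y0,y1,z0,z1): return np.array([[x,y,z] for x in(x0,x1) for y in(y0,y1) for z in(z0,z1)],float)
def cyl(x,y,r,z0,z1): 
    a=np.linspace(0,2*np.pi,16,endpoint=False); return np.array([[x+r*np.cos(t),y+r*np.sin(t),z] for t in a for z in(z0,z1)])
LOW=[box(-95,95,-58,-22,0,36),box(-95,95,22,58,0,36)][:0]+[box(-95,-24,-58,58,0,36),box(24,95,-58,58,0,36),box(-24,24,-58,58,0,22),cyl(-68,40,5,36,61),cyl(68,-40,8,36,61)]
UP=[box(-95,95,-58,58,-36,-22),box(-40,40,-12,12,-22,22)]
a=np.linspace(0,2*np.pi,24)
SPOON=[box(-80,35,-8,8,-6,6),np.array([[55+25*np.cos(t),18*np.sin(t),z] for t in a for z in(-6,6)])]
def proj(d,P):
    q=P@d["view"][:3,:3].T+d["view"][:3,3]; q=q@d["mtx"].T; return q[:,:2]/q[:,2:]
U=6
def render(d,parts,R,t,win):
    c0,r0,c1,r1=win; m=np.zeros(((r1-r0)*U,(c1-c0)*U),np.uint8)
    for p in parts:
        q=(proj(d,p@R.T+t)-[c0,r0]+.5)*U
        cv2.fillConvexPoly(m,cv2.convexHull(np.round(q*16).astype(np.int32)),255,shift=4)
    return cv2.resize(m,(c1-c0,r1-r0),interpolation=cv2.INTER_AREA)/255.
def win(m,pad=12):
    r,c=np.where(m); return max(c.min()-pad,0),max(r.min()-pad,0),min(c.max()+pad,640),min(r.max()+pad,400)
def fit(views,parts,pose,x0,steps):
    """views: [(camdict,mask)], pose(x)->R,t"""
    W=[win(m) for _,m in views]
    def cost(x):
        R,t=pose(x); return sum(np.abs(render(d,parts,R,t,w)-m[w[1]:w[3],w[0]:w[2]]).sum()/m.sum() for (d,m),w in zip(views,W))/len(views)
    x=np.array(x0,float)
    for k in(1,.4,.15):
        s=np.vstack([x]+[x+k*np.eye(len(x))[i]*steps[i] for i in range(len(x))])
        x=minimize(cost,x,method="Nelder-Mead",options=dict(initial_simplex=s,maxiter=200,xatol=.02,fatol=1e-5)).x
    return x,cost(x)
def ray(d,uv,z):
    R=d["view"][:3,:3];C=-R.T@d["view"][:3,3]; v=R.T@np.linalg.inv(d["mtx"])@[*uv,1]; return C+v*(z-C[2])/v[2]
def flat(z,off=0): return lambda x:(Rn.from_euler("z",x[2],degrees=True).as_matrix(),np.array([x[0],x[1],z]))
E
python3 - <<'E'
from h import *
from cell import imaging,trace,find_in
D={n:imaging.camera(n) for n in("top","side")}
M={}
for o in("lower_half","spoon_blank_mid","upper_grip"):
    for n in D:
        for r in trace(D[n],o)[:4]:
            print(o,n,round(r["p"],2),np.round(r["rect"]),r["region"].sum()); M.setdefault((o,n),[]).append(r["region"])
import pickle;pickle.dump((D,M),open("m0.pkl","wb"))
i=D["top"]["img"][150:240,220:440,::-1];j=D["side"]["img"][205:315,255:365,::-1]
i=cv2.resize(i,None,fx=3.6,fy=3.6,interpolation=3);j=cv2.resize(j,None,fx=2.5,fy=2.5,interpolation=3)
c=np.zeros((600,800,3),np.uint8);c[:i.shape[0],:i.shape[1]]=i[:,:800];c[324:324+275,:275]=j
cv2.imwrite("pics/c1.png",c)
E
```

```text
lower_half top 0.77 [250. 189.  43.  59.] 1950
lower_half top 0.32 [367. 260.  25.  16.] 282
lower_half side 0.92 [302. 289.  74.  50.] 3229
spoon_blank_mid top 0.77 [318. 173.  40.  22.] 278
spoon_blank_mid top 0.7 [324. 125.  46.  16.] 271
spoon_blank_mid top 0.69 [284. 138.  13.  52.] 511
spoon_blank_mid top 0.48 [466. 213.  28.  26.] 519
spoon_blank_mid side 0.79 [234. 226.  11.  34.] 269
spoon_blank_mid side 0.76 [298. 233.  29.  30.] 312
upper_grip top 0.72 [251. 188.  41.  59.] 1881
upper_grip top 0.67 [432. 277.  39.  60.] 1888
upper_grip top 0.64 [401. 204.  46.  59.] 1983
upper_grip top 0.57 [181. 163.  34.  37.] 962
upper_grip side 0.63 [344. 164.  54.  51.] 1339
upper_grip side 0.62 [413. 176.  61.  25.] 1211
```

View pics/c1.png

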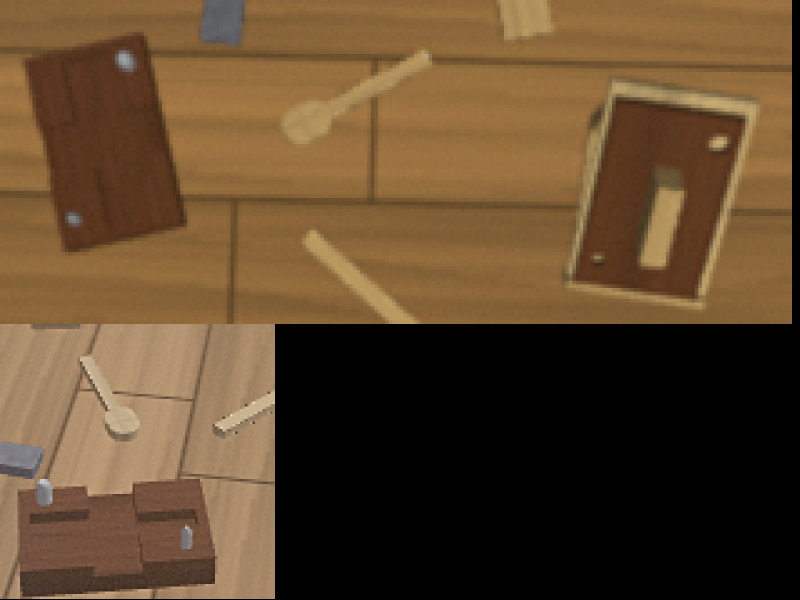

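Thick pin is far-right, so block +x points roughly along world +x. On the upper half the large hole is at upper right, which matches its +x end being uppermost. Next I fit the poses.

```bash
python3 - <<'E'
from h import *
import pickle
D,M=pickle.load(open("m0.pkl","rb"));T,S=D["top"],D["side"]
def pick(o,n,c):
    return min(M[o,n],key=lambda m:np.hypot(*(np.argwhere(m).mean(0)[::-1]-c)))
vl=[(T,pick("lower_half","top",(250,189))),(S,M["lower_half","side"][0])]
c=ray(T,(249,190),30);print("low guess",c)
for v in(vl,vl[:1],vl[1:]): print("low",fit(v,LOW,flat(0),[c[0],c[1],10],[15,15,8]))
vs=[(T,pick("spoon_blank_mid","top",(318,173))),(S,pick("spoon_blank_mid","side",(298,233)))]
# colour mask for spoon too
c=ray(T,(319,177),6)
for v in(vs,vs[:1],vs[1:]): print("spoon",fit(v,SPOON,flat(6),[c[0],c[1],120],[15,15,10]))
def up(x): return (Rn.from_euler("z",x[2],degrees=True)*Rn.from_euler("y",-35,degrees=True)).as_matrix(),np.array([x[0],x[1],x[3]])
vu=[(T,pick("upper_grip","top",(403,204))),(S,pick("upper_grip","side",(344,164)))]
c=ray(T,(404,208),125)
for v in(vu,): print("up",fit(v,UP,up,[c[0],c[1],-10,125],[15,15,10,10]))
for n,(d,m) in zip("TS",vu):
    h=cv2.cvtColor(d["img"],cv2.COLOR_RGB2HSV); 
    w=win(m,4); 
    print(n,w)
def over(v,parts,R,t):
    d,m=v;w=win(m,15);i=d["img"][w[1]:w[3],w[0]:w[2],::-1];k=6
    i=cv2.resize(i,None,fx=k,fy=k)
    for p in parts:
        q=np.round((proj(d,p@R.T+t)-[w[0],w[1]]+.5)*k).astype(np.int32);cv2.polylines(i,[cv2.convexHull(q)],True,(0,255,0),1)
    mm=cv2.resize(m[w[1]:w[3],w[0]:w[2]].astype(np.uint8),None,fx=k,fy=k,interpolation=0)
    cs,_=cv2.findContours(mm,0,2);cv2.drawContours(i,cs,-1,(0,0,255),1);return i
c=np.zeros((600,800,3),np.uint8)
def put(im,x,y,f):
    im=cv2.resize(im,None,fx=f,fy=f,interpolation=cv2.INTER_AREA);h,w=min(im.shape[0],600-y),min(im.shape[1],800-x);c[y:y+h,x:x+w]=im[:h,:w]
x,_=fit(vl,LOW,flat(0),[590,190,10],[15,15,8]);put(over(vl[0],LOW,*flat(0)(x)),0,0,.55);put(over(vl[1],LOW,*flat(0)(x)),0,310,.45)
x,_=fit(vu,UP,up,[*ray(T,(404,208),125)[:2],-10,125],[15,15,10,10]);put(over(vu[0],UP,*up(x)),270,0,.55);put(over(vu[1],UP,*up(x)),300,310,.5)
x,_=fit(vs,SPOON,flat(6),[*ray(T,(319,177),6)[:2],120],[15,15,10]);put(over(vs[0],SPOON,*flat(6)(x)),540,0,.6);put(over(vs[1],SPOON,*flat(6)(x)),570,310,.6)
cv2.imwrite("pics/f1.png",c)
E
```

```text
low guess [588.96821797 244.12232299  30.        ]
low (array([594.46383662, 245.81358495,  14.91728667]), np.float64(0.03557758785117465))
low (array([593.54453605, 247.01146558,  14.70537807]), np.float64(0.033057817998994474))
low (array([595.1019161 , 244.33829659,  14.85261027]), np.float64(0.024176731702281407))
spoon (array([647.75397974,   5.20451156, 120.26432022]), np.float64(0.10472074828824723))
spoon (array([647.0335904 ,   6.37999655, 120.27435214]), np.float64(0.10354069685428127))
spoon (array([649.09973222,   2.69201538, 120.17022745]), np.float64(0.08099547511312218))
up (array([ 526.50127558, -267.58602721,   -7.25867918,  122.83460937]), np.float64(0.05232222356104883))
T (np.int64(374), np.int64(172), np.int64(430), np.int64(236))
S (np.int64(313), np.int64(135), np.int64(372), np.int64(195))
```

View pics/f1.png

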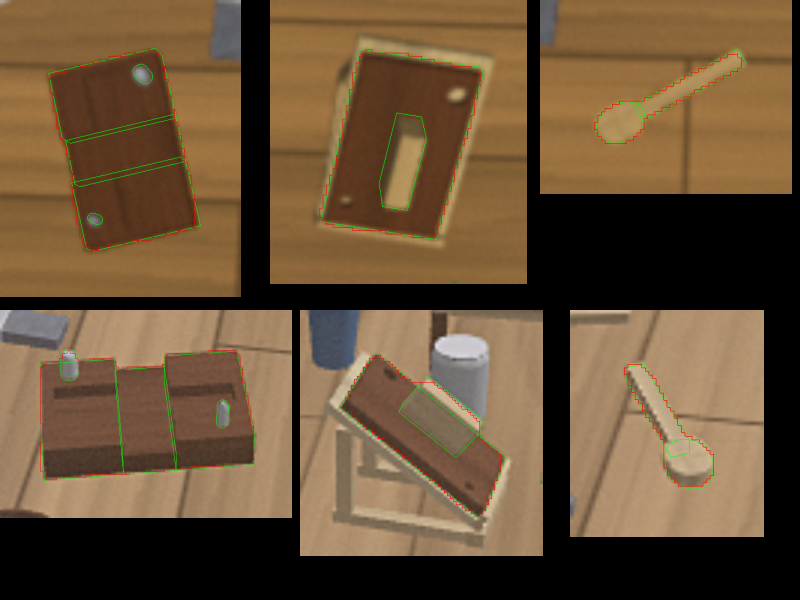

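Both fits overlay well: lower half at (594,246) with yaw 14.9°, spoon at (648,5) with yaw 120.3°, bar at (526.5,-267.6,123) with yaw -7.3°. Now moving above the spoon.

Call:
{"api": "arm_command", "payload": {"steps": [[0.6, 615, -345, 0, -101.4], [0.6, 615, -345, 0, -101.4], [0.6, 615, -345, 0, -101.4], [0.6, 615, -345, 0, -101.4], [0.6, 615, -345, 0, -101.4], [0.6, 615, -345, 0, -101.4], [0.6, 615, -345, 0, -101.4], [0.6, 615, -345, 0, -101.4], [0.6, 615, -345, 0, -101.4], [0.6, 615, -345, 0, -101.4], [0.6, 615, -345, 0, -101.4], [0.6, 615, -345, 0, -101.4], [0.6, 615, -345, 100, -101.4], [0.6, 615, -345, 150, -101.4], [0.6, 615, -345, 150, -101.4]], "force": 20}}

```text
clock: 2.38
eef_pos: [646.5, 5.4, 70.3]
eef_rot: [-3.137, -0.003, 2.1]
wrist_force: [-0.1, 0.1, 1.1]
finger_gap: 56.5
finger_force: 0.0
```

Call:
{"api": "arm_command", "payload": {"steps": [[0.6, 0, 0, 30, 0], [0.6, 0, 0, 48, 0], [0.6, 0, 0, 48, 0], [0.6, 0, 0, 48, 0]]}}

```text
clock: 2.88
eef_pos: [648.9, 5.2, 27.7]
eef_rot: [3.14, 0.001, 2.1]
wrist_force: [-0.2, 1.9, 0.1]
finger_gap: 56.6
finger_force: 0.0
```

Call:
{"api": "arm_command", "payload": {"steps": [[0.6, 0, 0, 5, 0], [0.6, 0, 0, 5, 0], [0.0, 0, 0, 5, 0], [0.0, 0, 0, 5, 0], [0.0, 0, 0, 5, 0], [0.0, 0, 0, 5, 0], [0.0, 0, 0, 5, 0], [0.0, 0, 0, 5, 0], [0.0, 0, 0, -60, 0], [0.0, 0, 0, -95, 0]]}}

```text
clock: 4.12
eef_pos: [648.7, 5.3, 124.1]
eef_rot: [3.14, 0.001, 2.1]
wrist_force: [-0.2, -0.5, -0.1]
finger_gap: 15.8
finger_force: 20.0
```

Call:
{"api": "arm_command", "payload": {"steps": [[0, 235, 75, 0, 105.4], [0, 235, 75, 0, 105.4], [0, 235, 75, 0, 105.4], [0, 235, 75, 0, 105.4], [0, 235, 75, 0, 105.4], [0, 235, 75, 0, 105.4], [0, 235, 75, 0, 105.4], [0, 235, 75, 0, 105.4], [0, 235, 75, 0, 105.4], [0, 235, 75, 0, 105.4], [0, 235, 75, 0, 105.4], [0, 235, 75, 0, 105.4], [0, 235, 75, 10, 105.4], [0, 235, 75, 10, 105.4]]}}

```text
clock: 5.88
eef_pos: [593.9, 245.8, 110.2]
eef_rot: [3.141, 0.002, 0.261]
wrist_force: [-0.7, -0.0, -0.8]
finger_gap: 15.8
finger_force: 20.0
```

```bash
python3 - <<'E'
from h import *
from cell import imaging,trace,monitor
import pickle
D={n:imaging.camera(n) for n in("top","side")}
s=monitor.read_state();p=s["eef_pos"];print(p,s["eef_rot"])
V=[]
for n in D:
    for r in trace(D[n],"spoon_blank_mid")[:4]:
        print(n,round(r["p"],2),np.round(r["rect"]),r["region"].sum())
    print(proj(D[n],np.array([p-[0,0,15]])))
pickle.dump(D,open("d2.pkl","wb"))
a=cv2.resize(D["top"]["img"][130:250,180:320,::-1],None,fx=2.85,fy=2.85,interpolation=3)
b=cv2.resize(D["side"]["img"][190:340,230:370,::-1],None,fx=2.85,fy=2.85,interpolation=3)
c=np.zeros((430,800,3),np.uint8);c[:a.shape[0],:399]=a[:,:399];c[:b.shape[0],400:799]=b[:,:399]
cv2.imwrite("pics/c2.png",c)
E
```

```text
[594.35128099 245.92877348 111.13343081] [3.14155617e+00 5.75121284e-04 2.60659824e-01]
top 0.72 [322. 125.  42.  16.] 258
top 0.6 [260. 187.  24.  52.] 448
top 0.43 [181. 167.  35.  36.] 935
[[244.67031391 185.70887908]]
side 0.94 [298. 266.  69.  18.] 560
side 0.55 [232. 228.  11.  36.] 287
[[299.54421617 266.21108844]]
```

View pics/c2.png

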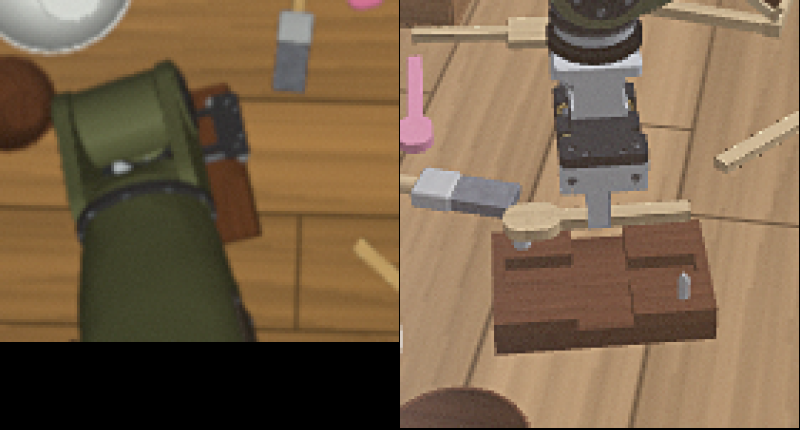

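Side view: spoon held level with its head at the +x end, gripper over the notch; the top view is blocked by the arm. Now a side-only fit of the held spoon, compared with the side-only block fit.

```bash
python3 - <<'E'
from h import *
from cell import trace,imaging
S=imaging.camera("side")
m=trace(S,"spoon_blank_mid")[0]["region"].astype(np.uint8)
m=cv2.morphologyEx(np.pad(m,20),cv2.MORPH_CLOSE,np.ones((3,15)))[20:-20,20:-20].astype(bool)
for z in(94,96,98): print(z,fit([(S,m)],SPOON,flat(z),[594,246,15],[8,8,5]))
E
```

```text
94 (array([594., 246.,  15.]), np.float64(1.0))
96 (array([594., 246.,  15.]), np.float64(1.0))
98 (array([594., 246.,  15.]), np.float64(1.0))
```

```bash
python3 - <<'E'
from h import *
from cell import trace,imaging
S=imaging.camera("side")
L=trace(S,"spoon_blank_mid");print([(r["p"],r["rect"]) for r in L])
m=min(L,key=lambda r:abs(r["rect"][0]-298)+abs(r["rect"][1]-266))["region"].astype(np.uint8)
m=cv2.morphologyEx(m,cv2.MORPH_CLOSE,np.ones((3,15))).astype(bool)
for z in(94,96,98): print(z,fit([(S,m)],SPOON,flat(z),[594,246,15],[8,8,5]))
E
```

```text
[(0.73, [232.7, 227.5, 10.7, 33.8]), (0.66, [296.8, 266.5, 68.3, 12.8])]
94 (array([597.94009316, 241.17880888,  13.50072278]), np.float64(0.09454545454545454))
96 (array([597.36007405, 243.43438318,  13.42487446]), np.float64(0.09143790849673201))
98 (array([597.09029847, 245.79296093,  13.38982799]), np.float64(0.08962566844919787))
```

Call:
{"api": "arm_command", "payload": {"steps": [[0, -1.5, 0, 20, 0], [0, -1.5, 0, 40, 0], [0, -1.5, 0, 50, 0], [0, -1.5, 0, 56, 0], [0, -1.5, 0, 62, 0], [0, -1.5, 0, 67, 0], [0, -1.5, 0, 67, 0], [0, -1.5, 0, 67, 0]]}}

```text
clock: 7.28
eef_pos: [593.1, 245.6, 44.8]
eef_rot: [-3.142, -0.0, 0.26]
wrist_force: [0.1, 0.2, -0.4]
finger_gap: 15.6
finger_force: 20.0
```

Call:
{"api": "arm_command", "payload": {"steps": [[0.5, 0, 0, 0.5, 0], [0.5, 0, 0, 0.5, 0], [0.5, 0, 0, 0.5, 0], [0.5, 0, 0, -50, 0], [0.5, 0, 0, -110, 0], [0.5, 0, 0, -160, 0], [1, 0, 0, -170, 0], [1, 0, 0, -170, 0]]}}

```text
clock: 8.28
eef_pos: [593.0, 245.6, 214.3]
eef_rot: [-3.142, -0.0, 0.26]
wrist_force: [0.2, -0.2, -1.3]
finger_gap: 63.2
finger_force: 0.0
```

```bash
python3 - <<'E'
from h import *
from cell import trace,imaging
S=imaging.camera("side")
L=trace(S,"spoon_blank_mid");print([(r["p"],r["rect"]) for r in L])
b=cv2.resize(S["img"][190:340,230:370,::-1],None,fx=4,fy=4,interpolation=3)
cv2.imwrite("pics/c3.png",b)
E
```

```text
[(0.97, [298.4, 285.5, 64.6, 11.3]), (0.77, [233.7, 226.6, 13.6, 33.0])]
```

View pics/c3.png

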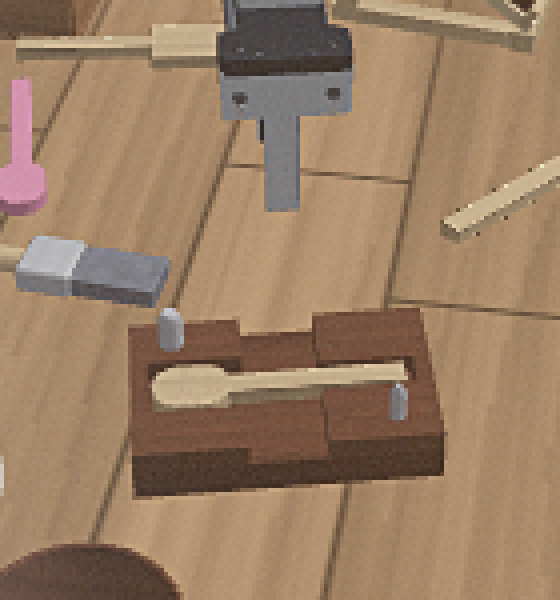

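```bash
python3 - <<'E'
from h import *
from cell import trace,imaging
S=imaging.camera("side")
L=trace(S,"spoon_blank_mid")
m=min(L,key=lambda r:abs(r["rect"][0]-298)+abs(r["rect"][1]-285))["region"]
R=Rn.from_euler("z",14.9,degrees=True).as_matrix()
L0=np.array([595.1,244.3])
# only top face visible deep in the recess: use top face polygon
TOP=[p[np.abs(p[:,2]-6)<1e-6] for p in SPOON]
for n,P in(("top",TOP),("all",SPOON)):
    x,c=fit([(S,m)],P,flat(28),[595,244,15],[8,8,5]);print(n,x,c,"block frame",(R[:2,:2].T@(x[:2]-L0)).round(2))
x,c=fit([(S,m)],TOP,lambda x:(Rn.from_euler("zy",[x[2],x[4]],degrees=True).as_matrix() if 0 else Rn.from_euler("ZY",[x[2],x[4]],degrees=True).as_matrix(),np.array([x[0],x[1],28+x[3]])),[595,244,15,0,0],[5,5,3,3,3]);print(x,c)
E
```

```text
top [595.85794612 245.37031338  15.33979583] 0.2977244693973034 block frame [1.01 0.84]
all [595.68719987 241.98362329  14.49519806] 0.28453064522989235 block frame [-0.03 -2.39]
[ 5.95983736e+02  2.45071337e+02  1.54213157e+01 -2.19590761e-01
 -2.76627337e-01] 0.297392709795415
```

Spoon seated within about 1 mm and flat. Now over to the upper half.

Call:
{"api": "arm_command", "payload": {"steps": [[1, -199, 477, 0, 22.2], [1, -199, 477, 0, 22.2], [1, -199, 477, 0, 22.2], [1, -199, 477, 0, 22.2], [1, -199, 477, 0, 22.2], [1, -199, 477, 0, 22.2], [1, -199, 477, 0, 22.2], [1, -199, 477, 0, 22.2], [1, -199, 477, 0, 22.2], [1, -199, 477, 0, 22.2], [1, -199, 477, 0, 22.2], [1, -199, 477, 0, 22.2], [1, -199, 477, 30, 22.2], [1, -199, 477, 30, 22.2]]}}

```text
clock: 10.22
eef_pos: [522.8, -265.3, 182.9]
eef_rot: [-3.14, 0.003, -0.126]
wrist_force: [-0.1, 0.2, 0.4]
finger_gap: 94.3
finger_force: 0.0
```

```bash
python3 - <<'E'
from h import *
from cell import trace,imaging,monitor
s=monitor.read_state();print(s["eef_pos"],s["eef_rot"])
S=imaging.camera("side")
L=trace(S,"upper_grip");print([(r["p"],r["rect"]) for r in L])
b=cv2.resize(S["img"][80:220,260:440,::-1],None,fx=4,fy=4,interpolation=3)
cv2.imwrite("pics/c4.png",b)
E
```

```text
[ 522.83213041 -265.31012337  182.8888541 ] [-3.14016181  0.00319902 -0.12637092]
[(0.92, [342.8, 164.5, 55.6, 49.4]), (0.91, [413.1, 174.9, 56.5, 25.6])]
```

View pics/c4.png

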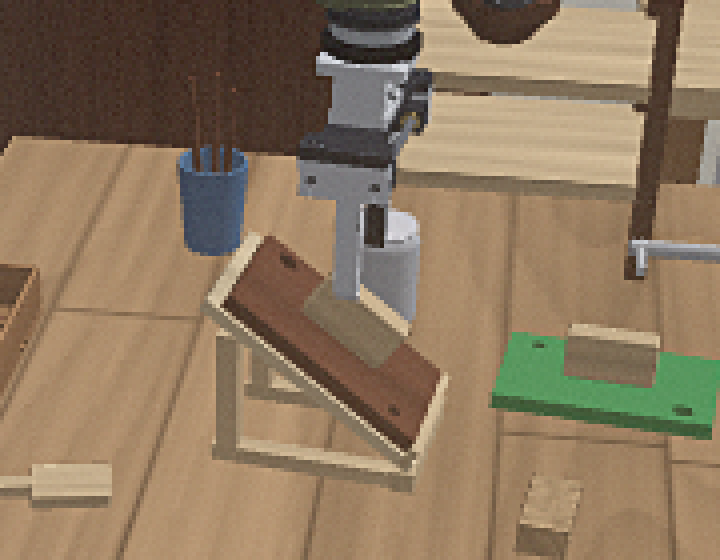

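Side view: open fingers straddle the bar, pads near mid-bar (crop ~(350,300)). Descend and close.

Call:
{"api": "arm_command", "payload": {"steps": [[1, 0, -1, 30, 0], [1, 0, -1, 48, 0], [1, 0, -1, 55, 0], [1, 0, -1, 55, 0], [0, 0, -1, 55, 0], [0, 0, -1, 55, 0], [0, 0, -1, 55, 0], [0, 0, -1, 55, 0], [0, 0, -1, 55, 0], [0, 0, -1, 55, 0], [0, 0, -1, 55, 0], [0, 0, -1, 55, 0]], "force": 25}}

```text
clock: 11.82
eef_pos: [523.4, -265.7, 129.5]
eef_rot: [3.141, -0.0, -0.128]
wrist_force: [-1.1, -1.2, 1.0]
finger_gap: 23.6
finger_force: 25.0
```

Call:
{"api": "arm_command", "payload": {"steps": [[0, 0, 0, -20, 0], [0, 0, 0, -50, 0], [0, 0, 0, -80, 0], [0, 0, 0, -100, 0], [0, 0, 0, -100, 0]]}}

```text
clock: 12.45
eef_pos: [523.7, -265.6, 230.2]
eef_rot: [3.141, -0.002, -0.127]
wrist_force: [-0.0, -0.3, -3.6]
finger_gap: 24.0
finger_force: 25.0
```

```bash
python3 - <<'E'
from h import *
from cell import trace,imaging,monitor
s=monitor.read_state();print(s["eef_pos"],s["wrist_force"],s["moment"])
S=imaging.camera("side")
L=trace(S,"upper_grip");print([(r["p"],r["rect"]) for r in L])
m=min(L,key=lambda r:abs(r["rect"][0]-340))["region"]
p=s["eef_pos"]
def up(x): return (Rn.from_euler("z",-7.3,degrees=True)*Rn.from_euler("y",-x[2],degrees=True)).as_matrix(),np.array([p[0]+x[0],p[1],p[2]+x[1]])
for t in(0,35):print(fit([(S,m)],UP,up,[0,-6,t],[8,8,10]))
E
```

```text
[ 523.68557401 -265.59263421  230.23322457] [-0.04251849 -0.26919124 -3.55129419] [0.04668283 0.12093501 0.03897703]
[(0.79, [412.9, 175.1, 58.1, 21.2]), (0.71, [344.2, 137.1, 56.3, 51.6])]
(array([ 3.40228211, -8.56788612, 35.34266875]), np.float64(0.15285525790911042))
(array([ 3.3271661 , -8.33530522, 35.15206583]), np.float64(0.15268648930620762))
```

The plate is held rigidly at 35°. I'll carry it to a free bench spot (660,10), let the low edge touch with a soft grip so it levels, then re-grip.

Call:
{"api": "arm_command", "payload": {"steps": [[0, 100, -290, -10, -22.2], [0, 100, -290, -10, -22.2], [0, 100, -290, -10, -22.2], [0, 100, -290, -10, -22.2], [0, 100, -290, -10, -22.2], [0, 100, -290, -10, -22.2], [0, 100, -290, -10, -22.2], [0, 100, -290, -10, -22.2], [0, 100, -290, -10, -22.2], [0, 100, -290, 40, -22.2], [0, 100, -290, 90, -22.2], [0, 100, -290, 120, -22.2], [0, 100, -290, 130, -22.2], [0, 100, -290, 130, -22.2]]}}

```text
clock: 14.3
eef_pos: [659.7, 9.1, 100.0]
eef_rot: [3.141, -0.0, 0.26]
wrist_force: [1.0, -0.1, -2.1]
finger_gap: 23.8
finger_force: 25.0
```

Call:
{"api": "arm_command", "payload": {"steps": [[0, 0, 0, 5, 0], [0, 0, 0, 10, 0], [0, 0, 0, 15, 0], [0, 0, 0, 20, 0], [0, 0, 0, 25, 0], [0, 0, 0, 30, 0]], "force": 6}}

```text
clock: 15.05
eef_pos: [659.5, 9.4, 69.4]
eef_rot: [3.142, -0.0, 0.26]
wrist_force: [0.5, 0.7, -1.7]
finger_gap: 23.9
finger_force: 6.0
```

Call:
{"api": "arm_command", "payload": {"steps": [[0, 0, 0, 5, 0], [0, 0, 0, 10, 0], [0, 0, 0, 15, 0], [0, 0, 0, 20, 0], [0, 0, 0, 23, 0], [0, 0, 0, 25, 0], [0, 0, 0, 25, 0]]}}

```text
clock: 15.92
eef_pos: [660.3, 9.6, 45.6]
eef_rot: [3.141, -0.002, 0.26]
wrist_force: [0.1, 1.2, 6.6]
finger_gap: 23.9
finger_force: 6.0
```

```bash
python3 - <<'E'
from h import *
from cell import trace,imaging,monitor
s=monitor.read_state();p=s["eef_pos"];print(p,s["wrist_force"])
S=imaging.camera("side")
L=trace(S,"upper_grip");print([(r["p"],r["rect"]) for r in L])
c=proj(S,np.array([p]))[0]
m=min(L,key=lambda r:np.hypot(r["rect"][0]-c[0],r["rect"][1]-c[1]))["region"]
def up(x): return (Rn.from_euler("z",14.9,degrees=True)*Rn.from_euler("y",-x[2],degrees=True)).as_matrix(),np.array([p[0]+x[0],p[1],p[2]+x[1]])
for t in(0,15):print(fit([(S,m)],UP,up,[0,-6,t],[8,8,10]))
E
```

```text
[660.28772867   9.5671043   45.63684795] [0.08127315 1.24338866 6.57615753]
[(0.75, [413.6, 175.4, 55.2, 21.4]), (0.58, [289.4, 233.9, 68.5, 33.0])]
(array([ 1.32278452e+01, -8.85655438e+00,  9.79312551e-03]), np.float64(0.08883120815893925))
(array([13.18296284, -8.99610996,  0.11976925]), np.float64(0.08874036100926856))
```

Call:
{"api": "arm_command", "payload": {"steps": [[0.6, 0, 0, 0, 0], [0.6, 0, 0, 0, 0], [0.6, 0, 0, 0, 0], [0.6, 13, 0, -50, 0], [0.6, 13, 0, -70, 0]], "force": 30}}

```text
clock: 16.65
eef_pos: [673.3, 12.8, 117.2]
eef_rot: [3.141, -0.004, 0.26]
wrist_force: [0.2, -0.6, -0.1]
finger_gap: 56.2
finger_force: 0.0
```

```bash
python3 - <<'E'
from h import *
from cell import trace,imaging,monitor
s=monitor.read_state();p=s["eef_pos"];print(p,s["eef_rot"],s["wrist_force"])
S=imaging.camera("side")
L=trace(S,"upper_grip")
m=min(L,key=lambda r:np.hypot(r["rect"][0]-289,r["rect"][1]-233))["region"];print(m.sum())
for z in (36,):
    x,c=fit([(S,m)],UP,flat(z),[670,10,15],[8,8,5]);print(x,c)
    r=np.deg2rad(14.9);d=x[:2]-p[:2];print("tool dx",d@[np.cos(r),np.sin(r)],"dy",d@[np.sin(r),-np.cos(r)])
b=cv2.resize(S["img"][180:270,235:345,::-1],None,fx=6,fy=6,interpolation=3)
for q in UP:
    R,t=flat(36)(x);h=np.round((proj(S,q@R.T+t)-[235,180]+.5)*6).astype(np.int32);cv2.polylines(b,[cv2.convexHull(h)],True,(0,255,0),1)
cv2.imwrite("pics/c5.png",b)
E
```

```text
[673.30235533  12.83100995 117.20109517] [ 3.14051448 -0.00359386  0.26019325] [ 0.15773606 -0.58820235 -0.09851902]
1879
[673.69685643  10.5233978   14.74206099] 0.03943900072003257
tool dx -0.21212632648047172 dy 2.331460359215844
```

View pics/c5.png

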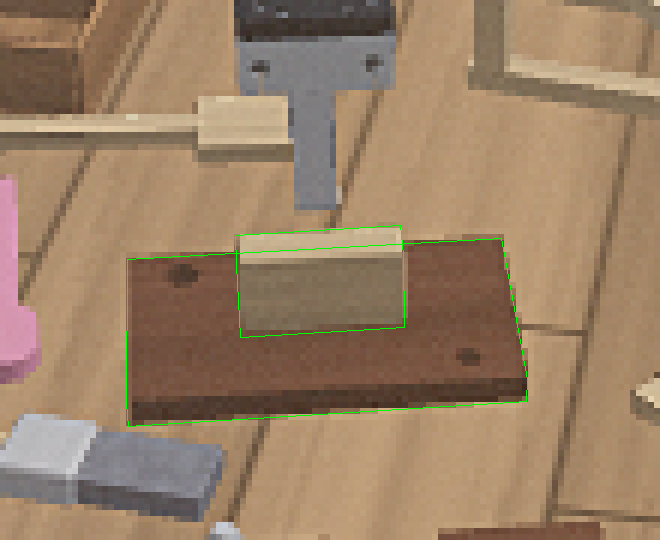

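Plate lies flat with its holes at (183,275) large and (468,356) small in the crop, and the fit overlays well. Second lower-half measurement in the same camera before gripping, for a relative displacement.

```bash
python3 - <<'E'
from h import *
from cell import trace,imaging
for n in("side","top"):
    S=imaging.camera(n)
    for o,P,z,x0 in(("lower_half",LOW,0,[594,246,15]),("upper_grip",UP,36,[673,11,15])):
        c=proj(S,np.array([[x0[0],x0[1],20.]]))[0]
        L=trace(S,o)
        if not L: continue
        m=min(L,key=lambda r:np.hypot(r["rect"][0]-c[0],r["rect"][1]-c[1]))["region"]
        print(n,o,m.sum(),fit([(S,m)],P,flat(z),x0,[8,8,5]))
E
```

```text
side lower_half 2756 (array([594.70928913, 244.02179158,  14.71108606]), np.float64(0.20635903127579044))
side upper_grip 1894 (array([673.7389937 ,   8.5968186 ,  14.67222341]), np.float64(0.03944551421413338))
top lower_half 1575 (array([592.62549321, 247.32408392,  14.92149974]), np.float64(0.24641892312480546))
top upper_grip 47 (array([694.33333333,  61.66666667,  -5.        ]), np.float64(1.0))
```

Call:
{"api": "arm_command", "payload": {"steps": [[0.6, 0, 0, 40, 0], [0.6, 0, 0, 70, 0], [0.6, 0, 0, 75, 0], [0.6, 0, 0, 75, 0], [0, 0, 0, 75, 0], [0, 0, 0, 75, 0], [0, 0, 0, 75, 0], [0, 0, 0, 75, 0], [0, 0, 0, 75, 0], [0, 0, 0, 75, 0]], "force": 30}}

```text
clock: 18.3
eef_pos: [672.1, 12.7, 39.8]
eef_rot: [3.142, -0.0, 0.26]
wrist_force: [-1.1, 0.4, 4.2]
finger_gap: 23.9
finger_force: 30.0
```

Call:
{"api": "arm_command", "payload": {"steps": [[0, 0, 0, -50, 0], [0, -16, -246, -90, 0], [0, -16, -246, -90, 0], [0, -16, -246, -90, 0], [0, -16, -246, -90, 0], [0, -16, -246, -90, 0], [0, -16, -246, -90, 0], [0, -16, -246, -90, 0], [0, -16, -246, -90, 0]]}}

```text
clock: 19.42
eef_pos: [593.7, 245.2, 129.1]
eef_rot: [3.142, 0.0, 0.258]
wrist_force: [0.1, -0.2, -3.0]
finger_gap: 23.7
finger_force: 30.0
```

```bash
python3 - <<'E'
from h import *
from cell import trace,imaging,monitor
P=[]
for k in range(4):
    S=imaging.camera("side");s=monitor.read_state();P.append(s["eef_pos"])
print(np.array(P).round(1),s["eef_rot"],s["wrist_force"])
p=np.mean(P,0)
L=trace(S,"upper_grip");c=proj(S,p[None])[0]
r=min(L,key=lambda r:np.hypot(r["rect"][0]-c[0],r["rect"][1]-c[1]));m=r["region"];print(r["rect"],m.sum())
for dz in(-3,-5): print(fit([(S,m)],UP,flat(p[2]+dz),[*p[:2],15],[8,8,5]))
def up(x): return Rn.from_euler("ZYX",[x[2],x[3],x[4]],degrees=True).as_matrix(),np.array([x[0],x[1],p[2]-4])
print(fit([(S,m)],UP,up,[*p[:2],15,0,0],[8,8,5,3,3]))
b=cv2.resize(S["img"][200:320,245:355,::-1],None,fx=5,fy=5,interpolation=3)
cv2.imwrite("pics/c6.png",b)
E
```

```text
[[593.6 245.4 129.2]
 [593.6 245.6 129.3]
 [593.6 245.8 129.3]
 [593.5 246.  129.4]] [-3.14157388e+00  4.27119306e-05  2.59345166e-01] [ 0.07343269  1.10857959 -3.37064872]
[302.2, 266.1, 81.1, 44.1] 2550
(array([594.3659032 , 243.45346715,  14.63795248]), np.float64(0.14529642445213378))
(array([594.87443324, 241.12423783,  14.44866959]), np.float64(0.14177931564782775))
(array([5.94907288e+02, 2.41887781e+02, 1.43876343e+01, 3.24829155e-01,
       9.93973398e-01]), np.float64(0.14022914263744712))
```

View pics/c6.png

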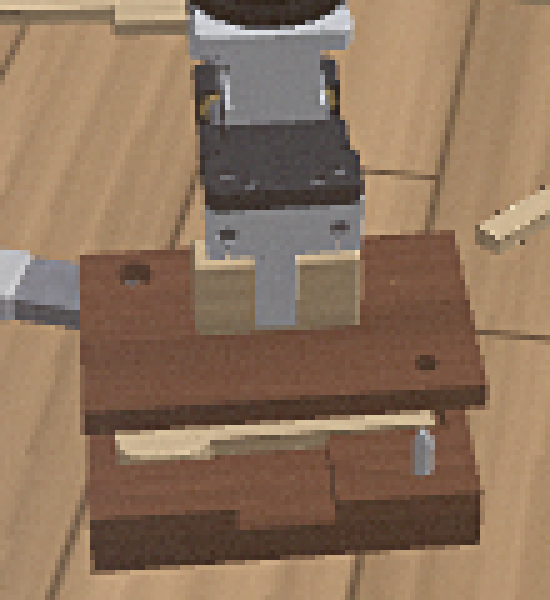

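Call:
{"api": "arm_command", "payload": {"steps": [[0, 0.5, 0, 10, 0], [0, 0.5, 0, 18, 0], [0, 0.5, 0, 22, 0], [0, 0.5, 0, 25, 0], [0, 0.5, 0, 27, 0], [0, 0.5, 0, 29, 0], [0, 0.5, 0, 30, 0], [0, 0.5, 0, 31, 0], [0, 0.5, 0, 32, 0], [0, 0.5, 0, 32, 0]]}}

```text
clock: 20.92
eef_pos: [593.8, 246.5, 97.4]
eef_rot: [3.142, 0.0, 0.26]
wrist_force: [1.3, -0.9, -2.1]
finger_gap: 23.9
finger_force: 30.0
```

```bash
cat > st.py <<'E'
from cell import monitor,imaging
import numpy as np
P=[]
for k in range(4): imaging.camera("side");s=monitor.read_state();P.append(np.r_[s["eef_pos"],s["wrist_force"],s["moment"]*10])
print(np.mean(P,0).round(2),s["eef_rot"].round(4),s["finger_gap"])
E
python3 st.py
```

```text
[ 5.9386e+02  2.4647e+02  9.7490e+01 -1.6000e-01 -2.2000e-01 -3.2900e+00
  1.3000e-01 -2.4000e-01 -3.3000e-01] [-3.1416 -0.      0.26  ] 24.14517451489133
```

Already about 3 mm past the pin tips with no contact. Continuing gently.

Call:
{"api": "arm_command", "payload": {"steps": [[0, 0, 0, 1, 0], [0, 0, 0, 2, 0], [0, 0, 0, 3, 0], [0, 0, 0, 4, 0], [0, 0, 0, 5, 0], [0, 0, 0, 5, 0]]}}

```text
clock: 21.88
eef_pos: [593.8, 246.5, 92.3]
eef_rot: [3.142, 0.0, 0.26]
wrist_force: [1.2, -0.4, -3.0]
finger_gap: 23.7
finger_force: 30.0
```

```bash
python3 st.py
```

```text
[ 5.9383e+02  2.4647e+02  9.2450e+01 -1.4000e-01  2.4000e-01 -2.7700e+00
  2.9000e-01  1.8000e-01 -5.0000e-02] [-3.1416e+00  1.0000e-04  2.6000e-01] 23.881128797244227
```

Past both tapers cleanly. Lowering on.

Call:
{"api": "arm_command", "payload": {"steps": [[0, 0, 0, 2, 0], [0, 0, 0, 4, 0], [0, 0, 0, 6, 0], [0, 0, 0, 8, 0], [0, 0, 0, 10, 0], [0, 0, 0, 12, 0], [0, 0, 0, 14, 0], [0, 0, 0, 14, 0]]}}

```text
clock: 23.08
eef_pos: [593.8, 246.5, 78.2]
eef_rot: [-3.142, 0.0, 0.26]
wrist_force: [0.0, 0.2, -3.2]
finger_gap: 23.7
finger_force: 30.0
```

```bash
python3 st.py
```

```text
[ 5.9380e+02  2.4647e+02  7.8400e+01 -6.6000e-01  6.7000e-01 -3.2400e+00
  9.7000e-01  4.4000e-01  5.0000e-02] [-3.1416e+00  1.0000e-04  2.6000e-01] 23.74194074802537
```

Call:
{"api": "arm_command", "payload": {"steps": [[0, 0, 0, 0.5, 0], [0, 0, 0, 1, 0], [0, 0, 0, 1.5, 0], [0, 0, 0, 2, 0], [0, 0, 0, 2.4, 0], [0, 0, 0, 2.6, 0], [0, 0, 0, 2.6, 0]]}}

```text
clock: 24.15
eef_pos: [593.8, 246.5, 75.8]
eef_rot: [-3.142, 0.0, 0.26]
wrist_force: [0.1, 1.4, -2.4]
finger_gap: 23.5
finger_force: 30.0
```

```bash
python3 st.py
```

```text
[ 5.9382e+02  2.4647e+02  7.5820e+01 -9.0000e-02  3.6000e-01 -3.3000e+00
  1.3800e+00 -7.0000e-02 -2.6000e-01] [-3.1416  0.      0.2599] 23.528273243445152
```

Call:
{"api": "arm_command", "payload": {"steps": [[0, 0, 0, 0.4, 0], [0, 0, 0, 0.8, 0], [0, 0, 0, 1.2, 0], [0, 0, 0, 1.2, 0]]}}

```text
clock: 24.85
eef_pos: [593.9, 246.5, 75.7]
eef_rot: [3.142, -0.0, 0.26]
wrist_force: [-8.1, -2.4, 9.0]
finger_gap: 23.6
finger_force: 30.0
```

```bash
python3 st.py
```

```text
[ 5.9387e+02  2.4649e+02  7.5740e+01 -6.7100e+00 -2.0000e+00  8.8600e+00
 -3.0400e+00  1.1560e+01 -4.3000e-01] [ 3.1416e+00 -4.0000e-04  2.6000e-01] 24.10290694515456
```

Contact made: the plate is seated. Release and retreat.

Call:
{"api": "arm_command", "payload": {"steps": [[0.3, 0, 0, -0.5, 0], [0.6, 0, 0, -0.5, 0], [0.6, 0, 0, -0.5, 0], [0.6, 0, 0, -0.5, 0], [0.6, 0, 0, -40, 0], [0.6, 0, 0, -90, 0], [0.6, 0, 0, -140, 0], [0.6, 0, 0, -140, 0]]}}

```text
clock: 26.05
eef_pos: [595.0, 246.9, 219.1]
eef_rot: [-3.141, -0.007, 0.26]
wrist_force: [-0.4, 0.5, -0.8]
finger_gap: 56.5
finger_force: 0.0
```

```bash
python3 - <<'E'
from h import *
from cell import trace,imaging
S=imaging.camera("side")
L=trace(S,"upper_grip");print([r["rect"] for r in L])
b=cv2.resize(S["img"][200:320,245:355,::-1],None,fx=5,fy=5,interpolation=3)
R,t=flat(72)([594.9,244.3,14.85])
for q in UP+[box(-95,95,-58,58,-72,-36)]:
    h=np.round((proj(S,q@R.T+t)-[245,200]+.5)*5).astype(np.int32);cv2.polylines(b,[cv2.convexHull(h)],True,(0,255,0),1)
cv2.imwrite("pics/c7.png",b)
E
```

```text
[[410.2, 174.9, 55.9, 25.2], [302.1, 282.9, 78.8, 40.9]]
```

View pics/c7.png

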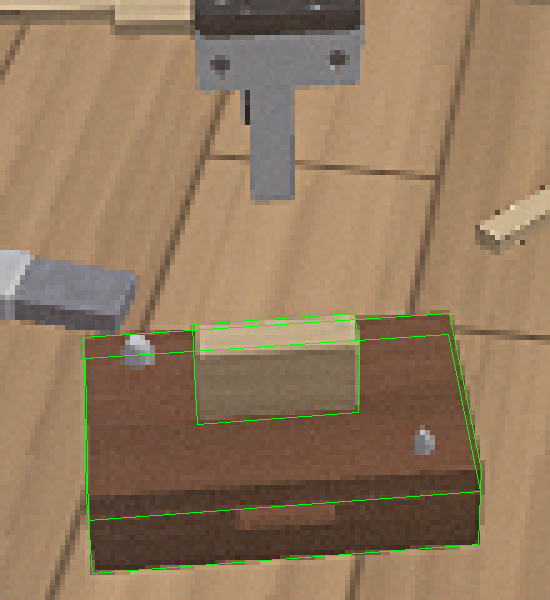

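The upper half sits flush on the block, with both pin tips showing through the holes at (138,350) and (424,440). The model overlay agrees, so I'm handing in.

```bash
python3 -c "
from cell import job
print(job.sign_off())"
```

```text
the job is handed in; nothing more can be done
None
```

The spoon blank is flat in the recess with its head in the wide end, and the upper mould half sits flush over both pins and is let go; I handed the job in at about 26 s, and sign-off gave no verdict.

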